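# Set a copper busbar against the flip stop of a drilling jig

## Robot

A 7-joint arm with a two-finger parallel gripper is mounted at the origin on the work surface. World frame = base frame: x ahead of the robot, y to its left, z up, the work surface at z = 0. Lengths are in m, angles in rad, forces in N, time in s.
With the tool pointing down it reaches from about 0.4 to 0.85 m from the base axis. Payload 10.4 kg.
Tool frame: the origin (TCP) lies midway between the tips of the shut fingers; the grasp point (between the pads) lies 19 mm behind it; z points along the fingers, y is the line along which they close (so a half turn about z gives the same grasp; the last joint's range is limited). The gripper opens to 87 mm and grips with 3 to 60 N. Pads are 19 mm wide; open, the fingers measure 117 mm over their backs; the gripper's body (75 mm by 190 mm) begins 51 mm behind the grasp point.
Start: joints at [1.314, 0.332, -0.065, 1.46, 0.022, 1.35, -0.088], TCP at [0.145, -0.608, 0.223] pointing down, gripper open.
Joint ranges: [-2.6, 2.6], [-0.5, 2.12], [-1.47, 1.34], [0.16, 2.42], [-1.27, 4.41], [0.06, 2.06], [-2.6, 2.6]. Speed limits (rad/s): [2.22, 2.22, 2.79, 2.79, 3.14, 3.14, 3.14].

## Interface

Orientations are given as a unit quaternion [x, y, z, w].
In Python, from bench import r gives the robot as it stands.
- The arm moves only by the tool move_arm, never from a script. Its argument "targets" is a list of rows, each a list of 3 entries, a list of its own where there are three numbers: the shift along the tool's x, y, z in cm, then the turn, a rotation vector about the tool's x, y, z in rad, then the opening in per cent of the stroke, from 0 (shut) to 100 (fully open). In form: [[[x, y, z], [wx, wy, wz], gripper], ...]. A call has 1 to 20 rows; each row shifts and turns the commanded pose from where the row before left it, along the tool's axes as they then stand; what a row does not reach is not made up. A row lasts 1/8 s, in which the tool goes at most 62.5 mm and 10.7 degrees, less where a joint would pass 70% of its speed; a pose out of reach is approached as far as the arm can. A call with a gripper value outside its range is refused whole. The fingers move at their own pace and stop on an object; "grip_force" is the grip in N (left out, the last holds). Time passes only in rows, so rows that do not move let the fingers close. It gives the time, the measured TCP pose, the force, the opening and the grip force at its end, in the units of the state.
- r.read_state(): the state, without advancing time (a new reading comes with each control period).
- r.camera(name): name is "scene" or "side" or "wrist"; returns a dict with "image" (384x512x3 uint8, blue, green, red), "vertical_fov" (degrees; the focal length in pixels is half the picture's height over the tangent of half this angle, whatever the lens; pixels are square), "cx", "cy" (the principal point, pixels), "k1" (the pictures are not rectified: a ray, as slopes to the right and down, at radius r is drawn at 1 + k1 r^2 times it, then the intrinsics apply), "cam_to_world" (4x4, takes a point from camera to world coordinates). Camera axes: x right, y down, z forward; pixel columns grow to the right and rows downward; lengths in m; the calibration is good to about 2 mm. A picture is of the moment at which its call begins. There is no depth.
- r.close_job(): hands the job in; it is judged then, once.
The state is a dict: "time": time; "joint_positions": joint angles; "joint_vel": joint speeds; "joint_torque": joint torques, N m; "ee_pos": TCP position; "eef_rot": TCP orientation; "ft_force": force on the tool from outside, world axes, zero at the start; "torque": the same for the moment, N m; "width": finger opening in m; "grip_force": force on a finger pad.
Only numpy, scipy, OpenCV 4.12 (cv2) and the standard library are available. Lean on these libraries where they do the work, as an engineer would, in place of code of your own. Each camera call takes 0.05 s, during which the arm holds its last target. There are 200 camera calls.

## Task

Get the copper busbar ready for drilling: first flip the yellow stop all the way down across the jig's bed, then slide the bar along the bed until it lies flush along the back fence with its end up against the stop's brass set-screw. Give it a definite push home against the screw of about 10 N for about a second, never over 15 N, then let go and leave everything else on the bench where it is.

Things in the scene. Friction and masses are not known exactly. Their poses are not given: they have to be found in the camera images.
- jig: Drilling jig, fixed. Origin on the bench; y runs along it to the stop, x away from the robot to the fence. Bed: aluminium, x -80 to 70, y -180 to 200 mm, top 12 mm above the bench. Back fence: steel strip along y, working face at x 30, 15 mm thick, top 30 mm above the bench. Behind it two dark cheeks (x 48 to 72, y 131 to 169, 54 mm above the bench) hold the hinge.
- hinge (a point): Axis of the stop's hinge, along the jig's y: at x 62, y 150, z 45 mm in the jig's frame. The stop's yellow arm is 20 mm wide (along the hinge) and 8 mm thick, centred on this axis. Its blade, 34 to 72 mm from the hinge, hangs to 14 mm above the bench when down; its face towards the bar is then at jig y = 140, rigid along y. A brass-headed set-screw sticks out of that face (see corner).
- flag (a joint): Angle of the yellow flip stop, rad: 0 = fully down on its end stop, its arm level, pointing from the hinge over the fence towards the robot (jig -x), its blade hanging into the bar's path; 1.57 = arm straight up; 1.95 = limit, leaning away from the robot. Starts at 1.3 to 1.8. Stiff hinge: 0.2 N m friction at any angle (about 2.2 N at the tab), stays put.
- flag_tab (a point): Top of the black tab (22 x 22 x 10 mm) at the free end of the yellow stop, 90 mm from the hinge axis, on the face that is uppermost (50 mm above the bench) when the stop is down and looks away from the robot when it is up. Moves with the stop.
- corner (a point): Corner between the fence and the lowered blade on the bed: jig x 30, y 140, z 12 mm; the jig's axes. In the blade, 20 mm from the fence and 18 mm above the bench, a rigid set-screw (brass head 11 mm across) points along -y at the bar's end. It sticks out 3 to 27 mm, set differently each time and not measured: the bar is home when its end bears on it.
- post (a point): Centre, half-way up, of the white round post insulator (32 mm across, 45 mm high) standing on the middle of the copper bar; take the bar by it. This point is 44.5 mm above the bench; the post spans 22 to 67 mm. Bar and post are one loose rigid piece of 0.48 to 0.75 kg. Its y axis runs along the bar to the end that meets the stop.
- bar_end (a point): Centre of the copper bar's end face that must meet the stop: 90 mm from the post's axis along the bar's y, 17 mm above the bench. Bar: 180 mm long (y), 40 wide (x), 10 thick. It starts flat on the bed, 5 to 30 mm clear of the fence, up to 0.08 rad askew, its end 45 to 105 mm short of the stop; bed friction is a few N, 10 or more if the bar is also pressed down or sideways.
- terminal: Black three-pole terminal block with brass studs, 50 x 110 x 42 mm, loose on the bench behind the jig (farther from the robot): leave alone. Origin under its centre.
- spare_post: Spare white post insulator, 32 mm across, 45 mm high, standing loose on the bench behind the jig: leave alone. Origin under its centre.
- driver: Red and black power screwdriver, 280 x 46 x 40 mm, lying loose on the bench near the right-hand end of the jig: leave alone. Origin on its underside, long axis x.

How it is judged:
On the way, in this order (a step that is already met when the one before it is completed fails the run):
1. the stop is flipped fully down while the bar is still well short of it (its end over 35 mm from the blade) (value of joint flag below 0.06 rad and y of bar_end in the frame of corner below -0.035 m), for 0.2 s.
2. the bar lies flush along the fence, its end pressed against the lowered stop's screw with more than 5 N, for 0.4 s (value of joint flag below 0.06 rad and x of bar_end in the frame of corner between -0.0225 and -0.0175 m and y of bar_end in the frame of screw_tip between -0.002 and 0.002 m and angle between the y axis of bar_end and the y axis of corner, either way round below 0.025 rad and contact force between bar and flag above 5 N), for 0.4 s.
At the end, for the whole second after the job is handed in: The stop is fully down (within 0.06 rad); the bar lies flat on the bed, at rest and released, within 2.5 mm of the fence, its end within 2 mm of the stop's screw and parallel to the fence within 0.025 rad (value of joint flag below 0.06 rad and x of bar_end in the frame of corner between -0.0225 and -0.0175 m and y of bar_end in the frame of screw_tip between -0.002 and 0.002 m and angle between the y axis of bar_end and the y axis of corner, either way round below 0.025 rad and height (world z) of bar_end between 0.014 and 0.02 m and linear speed of bar below 0.01 m/s); the robot touches nothing.
It fails at once if the bar is forced against the stop with more than 16 N (contact force between bar and flag above 16 N).
It fails at once if the bar is lifted more than 15 mm off the bed instead of being slid (height (world z) of bar_end above 0.032 m).
It fails at once if the terminal block, spare insulator or power screwdriver is moved more than 15 mm (distance of any of terminal, spare_post, driver from where it was at the start of the episode above 0.015 m).
It also fails if it takes over 70 s, if anything falls off the work surface, if the arm or the gripper's body presses on something with over 40 N, if the wrist force passes 120 N, or if a joint passes its speed limit or range.

## Working session

There is one attempt and no reset: what is moved stays moved. The work goes in short steps, Python scripts to look and compute and a tool call to move; the robot and the scene stay as the last step left them, time stands still between calls to the robot, and variables do not carry over. Pictures are saved under pics/ and viewed, at most 10 in all, crops included, and the job is handed in when it is done.

Besides the shell and the picture viewer there is one more tool, called after "Request:" by a JSON object that holds its "name" and its "arguments". move_arm: Moves the arm, as the interface text tells. Its arguments: {"type":"object","properties":{"targets":{"type":"array"},"grip_force":{"type":"number"}},"required":["targets"]}

```bash
mkdir -p pics; cat > h.py <<'E'
import numpy as np, cv2
from bench import r
from scipy.spatial.transform import Rotation as R
def snap(n,f):
    c=r.camera(n); cv2.imwrite('pics/%s.png'%f,c['image']); np.save('pics/%s.npy'%f,{k:c[k] for k in c if k!='image'},allow_pickle=True); return c
def ld(f): return np.load('pics/%s.npy'%f,allow_pickle=True).item()
def K(c):
    f=192/np.tan(np.radians(c['vertical_fov'])/2); return np.array([[f,0,c['cx']],[0,f,c['cy']],[0,0,1]]),np.array([c['k1'],0,0,0,0.])
def ray(c,p):
    k,d=K(c); u=cv2.undistortPoints(np.array([[p]],float),k,d)[0,0]; T=np.array(c['cam_to_world'])
    return T[:3,3],T[:3,:3]@np.array([*u,1])
def onz(c,p,z):
    o,d=ray(c,p); return o+d*(z-o[2])/d[2]
def proj(c,P):
    T=np.linalg.inv(np.array(c['cam_to_world'])); q=(T[:3,:3]@np.array(P,float).reshape(-1,3).T).T+T[:3,3]
    k,d=K(c); return cv2.projectPoints(q,np.zeros(3),np.zeros(3),k,d)[0][:,0]
def st():
    s=r.read_state(); 
    for k in ('time','ee_pos','eef_rot','ft_force','width','grip_force'): print(k,np.round(s[k],4))
E
python3 - <<'E'
from h import *
a=snap('scene','s0');b=snap('side','d0');snap('wrist','w0')
cv2.imwrite('pics/s0b.png',cv2.resize(a['image'],(800,600),interpolation=cv2.INTER_CUBIC));cv2.imwrite('pics/d0b.png',cv2.resize(b['image'],(800,600),interpolation=cv2.INTER_CUBIC))
st()
for x in(a,b):print(np.round(x['cam_to_world'],3),x['vertical_fov'],x['k1'])
E
```

```text
time 0.15
ee_pos [ 0.1447 -0.6077  0.2219]
eef_rot [ 9.932e-01  1.166e-01 -1.000e-04 -5.000e-04]
ft_force [ 0.0898  0.6311 -0.0221]
width 0.0868
grip_force 0.0
[[ 0.286  0.576 -0.766  1.222]
 [ 0.958 -0.156  0.24  -0.292]
 [ 0.019 -0.803 -0.596  0.562]
 [ 0.     0.     0.     1.   ]] 51.667576395435034 -0.028353080469486328
[[ 0.792 -0.377  0.481  0.214]
 [-0.611 -0.483  0.627 -0.568]
 [-0.004 -0.79  -0.613  0.55 ]
 [ 0.     0.     0.     1.   ]] 57.81929077832684 0.024807216847919925
```

View pics/s0b.png

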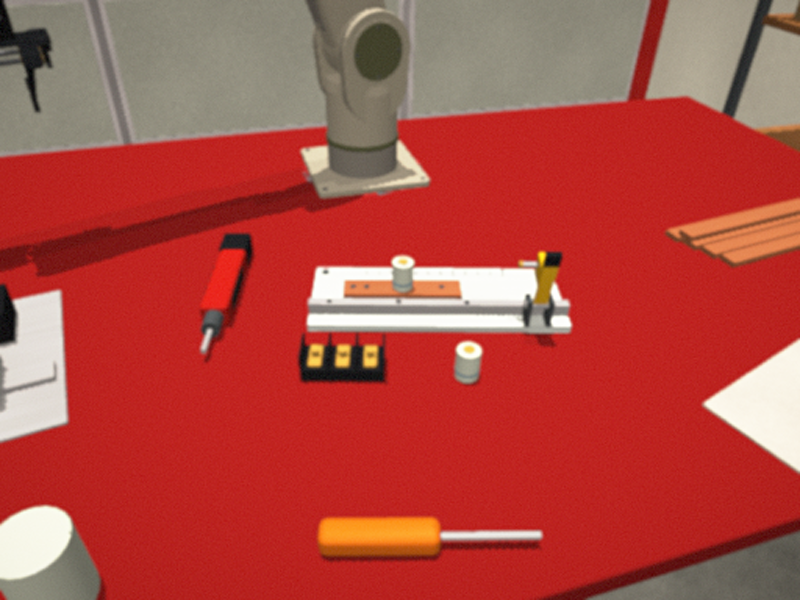

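View pics/d0b.png

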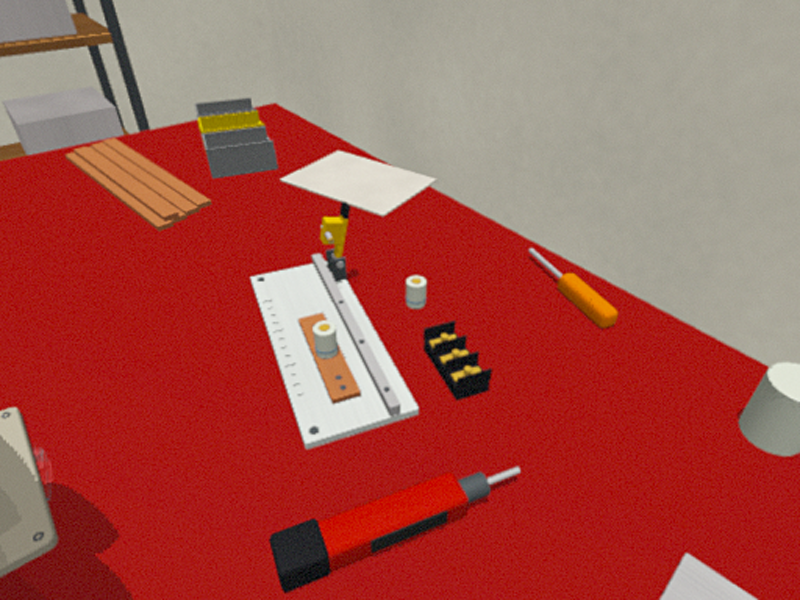

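The pictures show the jig with its bed running roughly along world y. The bar and post are mid-bed (post top at scene (403,261), side (324,327)), and the stop is up (tab at scene (552,258), side (345,210)). The driver is at the right end.

```bash
cat > fit.py <<'E'
from h import *
from scipy.optimize import least_squares
a,b=ld('s0'),ld('d0'); s=1.5625
J=[(a,(-80,-180,12),(317,267)),(a,(70,-180,12),(307,324)),(a,(70,200,12),(570,323)),(b,(-80,200,12),(250,276)),(b,(-80,-180,12),(306,440)),(b,(70,-180,12),(418,408))]
def X(p,P):
    c,n=np.cos(p[2]),np.sin(p[2]); P=np.array(P)/1000.; return np.array([p[0]+c*P[0]-n*P[1],p[1]+n*P[0]+c*P[1],P[2]])
def fit(L,x0):
    f=lambda p:np.concatenate([proj(c,X(p,P))[0]-np.array(q)/s for c,P,q in L])
    o=least_squares(f,x0,loss='soft_l1'); return o.x,f(o.x)
if __name__=='__main__':
    pj,e=fit(J,[.55,-.2,0]);print('jig',pj,e.round(1))
    B=[(a,(-20,-90,22),(345,281)),(a,(-20,90,22),(461,281)),(a,(20,90,22),(461,297)),(a,(20,-90,22),(345,297)),(b,(-20,90,22),(300,318)),(b,(20,90,22),(318,313)),(b,(-20,-90,22),(332,402)),(b,(20,-90,22),(360,396)),(a,(0,0,67),(403,261)),(b,(0,0,67),(324,327))]
    pb,e=fit(B,[.55,-.2,0]);print('bar',pb,e.round(1))
    c,n=np.cos(pj[2]),np.sin(pj[2]);Ri=np.array([[c,n],[-n,c]])
    print('bar in jig mm',1000*Ri@(pb[:2]-pj[:2]),pb[2]-pj[2],'end',1000*Ri@(X(pb,(0,90,17))[:2]-pj[:2]))
    for t in (1.3,1.5,1.7,1.9):
        P=X(pj,(62-90*np.cos(t)+9*np.sin(t)*0+5*np.sin(t),150,45+90*np.sin(t)+5*np.cos(t)));print(t,P,(proj(a,P)*s).round(),(proj(b,P)*s).round())
E
python3 fit.py
```

```text
jig [ 0.50617239 -0.01821847 -0.27297144] [ 0.2  0.   0.5  0.4  1.6  1.7 -0.3  1.1 -0.4  2.8  0.4  0.3]
bar [ 0.48352667 -0.05702091 -0.28631238] [-0.4 -1.6 -0.3 -0.6  1.1 -1.2 -1.5 -2.2 -0.6  0.3  4.  -0.4 -0.4 -0.9
  0.5 -2.4  0.2  0.5  0.6  0.8]
bar in jig mm [-11.34633166 -43.47089314] -0.01334094434992783 end [-10.14568229  46.52109784]
1.3 [0.5877718  0.11470441 0.13305773] [[548. 243.]] [[320. 215.]]
1.5 [0.60498807 0.10988454 0.13512823] [[551. 249.]] [[331. 212.]]
1.7 [0.62225728 0.10504986 0.13360561] [[553. 257.]] [[342. 211.]]
1.9 [0.63889095 0.1003931  0.12855056] [[556. 267.]] [[352. 212.]]
```

```bash
cat >> h.py <<'E'
def go(P,yaw,n):
    """per-row tool-frame shift (cm) & z turn for n rows, turning first assumed none: world dir of tool x = yaw"""
    s=r.read_state(); p=np.array(s['ee_pos']); M=R.from_quat(s['eef_rot']).as_matrix()
    d=M.T@(np.array(P)-p)*100; cur=np.arctan2(M[1,0],M[0,0]); T=R.from_euler('z',yaw).as_matrix()@np.diag([1,-1,-1.])
    print('total shift',d.round(2),'per row',(d/n).round(2),'rotvec total',R.from_matrix(M.T@T).as_rotvec().round(3),'yaw',round(cur,3))
E
python3 - <<'E'
from h import *
s=r.read_state();T=np.eye(4);T[:3,:3]=R.from_quat(s['eef_rot']).as_matrix();T[:3,3]=s['ee_pos']
c=ld('w0');print((np.linalg.inv(T)@c['cam_to_world']).round(3),c['vertical_fov'])
go([.48,.0,.32],-.273,14)
E
```

```text
[[ 0.    -0.961 -0.276  0.076]
 [ 1.    -0.     0.001 -0.   ]
 [-0.001 -0.276  0.961 -0.163]
 [ 0.     0.     0.     1.   ]] 69.61436174263389
total shift [ 46.69 -51.36  -9.75] per row [ 3.34 -3.67 -0.7 ] rotvec total [-0.001  0.     0.507] yaw 0.234
```

Request:
{"name": "move_arm", "arguments": {"targets": [[[3.3,-3.7,-0.7],[0,0,0],100],[[3.3,-3.7,-0.7],[0,0,0],100],[[3.3,-3.7,-0.7],[0,0,0],100],[[3.3,-3.7,-0.7],[0,0,0],100],[[3.3,-3.7,-0.7],[0,0,0],100],[[3.3,-3.7,-0.7],[0,0,0],100],[[3.3,-3.7,-0.7],[0,0,0],100],[[3.3,-3.7,-0.7],[0,0,0],100],[[3.3,-3.7,-0.7],[0,0,0],100],[[3.3,-3.7,-0.7],[0,0,0],100],[[3.3,-3.7,-0.7],[0,0,0],100],[[3.3,-3.7,-0.7],[0,0,0],100],[[3.3,-3.7,-0.7],[0,0,0],100],[[3.3,-3.7,-0.7],[0,0,0],100],[[0,0,0],[0,0,0.17],50],[[0,0,0],[0,0,0.17],0],[[0,0,0],[0,0,0.17],0],[[0,0,0],[0,0,0],0]]}}

```text
time: 2.4
ee_pos: [0.4741, 0.0029, 0.3204]
eef_rot: [0.991, -0.137, -0.0, 0.0]
ft_force: [0.1, -0.7, -0.3]
width: 0.0552
grip_force: 0.0
```

```bash
python3 - <<'E'
from h import *
st();a=snap('wrist','w1')
cv2.imwrite('pics/w1b.png',cv2.resize(a['image'],(800,600),interpolation=cv2.INTER_CUBIC))
E
```

```text
time 2.4
ee_pos [0.4741 0.0029 0.3204]
eef_rot [ 9.905e-01 -1.372e-01 -1.000e-04  1.000e-04]
ft_force [ 0.1292 -0.7196 -0.3491]
width 0.0552
grip_force 0.0
```

View pics/w1b.png

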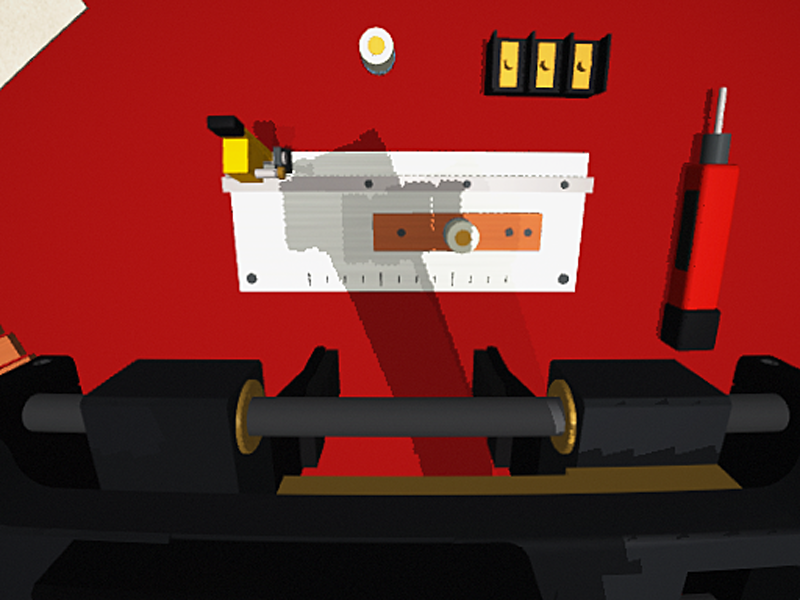

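The wrist picture shows the bed front corners at (240,291) and (575,291), and the back right corner at (589,153). The bar spans (373..541, 213..251), the post top is at (463,238), and the black tab is at about (226,126), leaning away.

```bash
cat > fit2.py <<'E'
from fit import *
w=ld('w1')
Jw=[(w,(-80,200,12),(240,291)),(w,(-80,-180,12),(575,291)),(w,(70,-180,12),(589,153)),(w,(30,200,30),(222,190)),(w,(30,-180,30),(594,191))]
Bw=[(w,(20,90,22),(373,213)),(w,(-20,90,22),(373,251)),(w,(20,-90,22),(541,213)),(w,(-20,-90,22),(541,251)),(w,(0,0,67),(463,237))]
pj,e=fit(Jw,[.5,-.02,-.27]); pb,e2=fit(Bw,[.5,-.05,-.28])
if __name__=='__main__':
    print('jig',pj,e.round(1));print('bar',pb,e2.round(1))
    c,n=np.cos(pj[2]),np.sin(pj[2]);Ri=np.array([[c,n],[-n,c]])
    print('bar in jig mm',1000*Ri@(pb[:2]-pj[:2]),pb[2]-pj[2],'end',1000*Ri@(X(pb,(0,90,17))[:2]-pj[:2]))
    pa,e=fit(J+Jw,[.5,-.02,-.27]);print('all',pa,e.round(1))
    for t in (1.3,1.5,1.6,1.7,1.8,1.9):
        P=X(pj,(62-90*np.cos(t)+5*np.sin(t),150,45+90*np.sin(t)+5*np.cos(t)));print(t,P.round(3),*[(proj(q,P)*s).round() for q in(a,b,w)])
E
python3 fit2.py
```

```text
jig [ 0.50506511 -0.0190656  -0.27760062] [ 0.1 -0.7 -0.2 -0.2  0.1 -0.5  1.   0.5 -1.1  0.5]
bar [ 0.48060122 -0.05658884 -0.27223195] [-0.3  0.1  0.2 -0.1  1.2  0.  -0.7 -0.3 -0.1  0.3]
bar in jig mm [-13.24410094 -42.79099325] 0.005368672995072377 end [-13.72727918  47.20770973]
all [ 0.50539827 -0.0188363  -0.27594441] [-0.  -0.2  0.1  0.1  1.2  1.7 -0.3  1.2 -0.9  3.3  0.1  0.9  0.  -0.6
 -0.3 -0.5 -0.1 -0.8  0.8  0.5 -1.3  0.1]
1.3 [0.587 0.113 0.133] [[547. 243.]] [[320. 215.]] [[232. 177.]]
1.5 [0.604 0.109 0.135] [[550. 249.]] [[331. 212.]] [[228. 153.]]
1.6 [0.613 0.106 0.135] [[551. 253.]] [[337. 211.]] [[228. 141.]]
1.7 [0.622 0.104 0.134] [[552. 257.]] [[342. 211.]] [[227. 129.]]
1.8 [0.63  0.101 0.132] [[553. 262.]] [[347. 211.]] [[227. 118.]]
1.9 [0.638 0.099 0.129] [[555. 267.]] [[352. 212.]] [[228. 106.]]
```

Request:
{"name": "move_arm", "arguments": {"targets": [[[3.2,-2.8,0],[0,0,0],0],[[3.2,-2.8,0],[0,0,0],0],[[3.2,-2.7,0],[0,0,0],0],[[3.2,-2.7,0],[0,0,0],0],[[3.3,-2.7,0],[0,0,0],0],[[0,0,4.7],[0,0,0],0],[[0,0,4.7],[0,0,0],0],[[0,0,4.7],[0,0,0],0],[[0,0,4.9],[0,0,0],0],[[0,0,0],[0,0,0],0]]}}

```text
time: 3.7
ee_pos: [0.6643, 0.0898, 0.1268]
eef_rot: [0.991, -0.136, -0.003, 0.001]
ft_force: [0.1, 0.1, 0.5]
width: 0.0006
grip_force: 0.0
```

```bash
cat >> h.py <<'E'
PJ=np.array([.5052,-.019,-.277])
def jig(P,pj=PJ):
    c,n=np.cos(pj[2]),np.sin(pj[2]); d=np.array(P)[:2]-pj[:2]; return np.round(1000*np.array([c*d[0]+n*d[1],-n*d[0]+c*d[1],P[2]]),1)
E
python3 - <<'E'
from h import *
st();print(jig(r.read_state()['ee_pos']));a=snap('wrist','w2')
cv2.imwrite('pics/w2b.png',cv2.resize(a['image'],(800,600),interpolation=cv2.INTER_CUBIC))
E
```

```text
time 3.7
ee_pos [0.6643 0.0898 0.1268]
eef_rot [ 0.9907 -0.1361 -0.0033  0.0011]
ft_force [0.0925 0.0723 0.5174]
width 0.0006
grip_force 0.0
[123.3 148.2 126.8]
```

View pics/w2b.png

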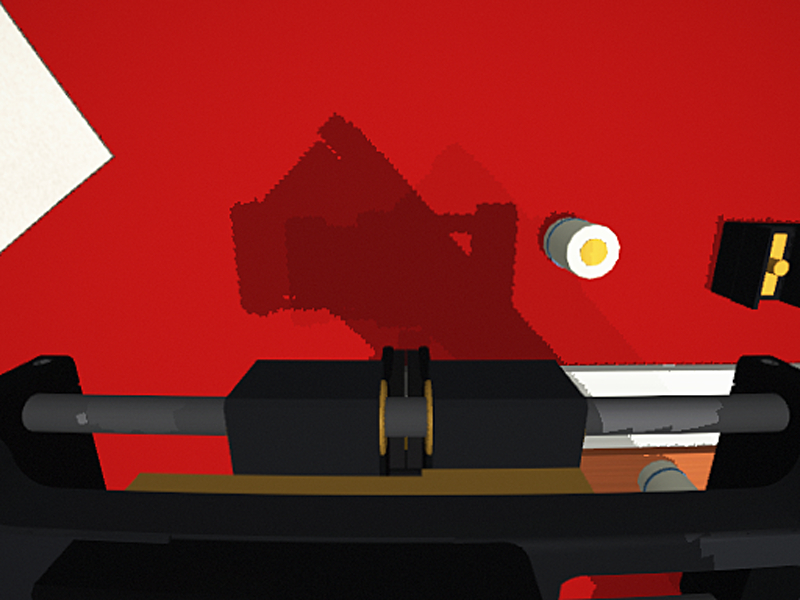

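Request:
{"name": "move_arm", "arguments": {"targets": [[[-1.7,0,-0.2],[0,0,0],0],[[-1.6,0,-0.1],[0,0,0],0],[[-1.5,0,-0.1],[0,0,0],0],[[-1.5,0,0],[0,0,0],0],[[-1.5,0,0.3],[0,0,0],0],[[-1.4,0,0.6],[0,0,0],0],[[-1.3,0,0.8],[0,0,0],0],[[-1.1,0,1.1],[0,0,0],0],[[-0.8,0,1.0],[0,0,0],0],[[-0.6,0,1.1],[0,0,0],0],[[-0.4,0,0.8],[0,0,0],0],[[-0.2,0,0.9],[0,0,0],0],[[-0.1,0,0.8],[0,0,0],0],[[-0.1,0,0.6],[0,0,0],0],[[0,0,0],[0,0,0],0]]}}

```text
time: 5.62
ee_pos: [0.5335, 0.1283, 0.054]
eef_rot: [0.99, -0.138, -0.0, 0.0]
ft_force: [-0.1, -0.3, -0.1]
width: 0.0004
grip_force: 0.0
```

```bash
python3 - <<'E'
from h import *
st();print(jig(r.read_state()['ee_pos']))
a=snap('scene','s3');b=snap('side','d3')
p=proj(a,[.55,.1,.06])[0];q=proj(b,[.55,.1,.06])[0];print(p,q)
f=lambda i,p:cv2.resize(i[int(p[1])-65:int(p[1])+65,int(p[0])-65:int(p[0])+65],(400,400),interpolation=cv2.INTER_CUBIC)
cv2.imwrite('pics/c3.png',np.hstack([f(a['image'],p),f(b['image'],q)]))
E
```

```text
time 5.625
ee_pos [0.5335 0.1283 0.054 ]
eef_rot [ 9.905e-01 -1.377e-01 -4.000e-04  2.000e-04]
ft_force [-0.0585 -0.3493 -0.082 ]
width 0.0004
grip_force 0.0
[-13.  149.4  54. ]
[331.96310471 175.73537179] [197.7252204  170.04642981]
```

View pics/c3.png

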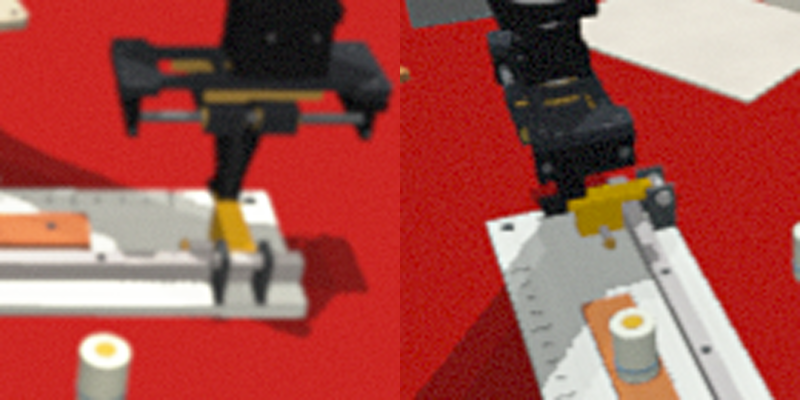

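The stop is almost level with the screw visible, so I'll press it the last few mm.

Request:
{"name": "move_arm", "arguments": {"targets": [[[0,0,0.2],[0,0,0],0],[[0,0,0.2],[0,0,0],0],[[0,0,0.1],[0,0,0],0],[[0,0,0],[0,0,0],0]]}}

```text
time: 6.22
ee_pos: [0.534, 0.1285, 0.0502]
eef_rot: [0.99, -0.138, 0.0, 0.0]
ft_force: [-2.3, -0.9, 8.1]
width: 0.0007
grip_force: 4.4
```

Request:
{"name": "move_arm", "arguments": {"targets": [[[0,0,0],[0,0,0],0],[[0,0,-5],[0,0,0],0],[[0,0,-5],[0,0,0],0],[[0,4.8,0],[0,0,0],100],[[0,4.8,0],[0,0,0],100],[[0,4.8,0],[0,0,0],100],[[0,4.8,0],[0,0,0],100],[[0,0,0],[0,0,0],100],[[0,0,0],[0,0,0],100],[[0,0,0],[0,0,0],100]]}}

```text
time: 7.48
ee_pos: [0.4817, -0.0548, 0.1496]
eef_rot: [0.991, -0.137, 0.0, -0.0]
ft_force: [-0.0, 0.8, 0.9]
width: 0.0624
grip_force: 0.0
```

```bash
python3 - <<'E'
from h import *
st();print(jig(r.read_state()['ee_pos']));a=snap('wrist','w4')
cv2.imwrite('pics/w4b.png',cv2.resize(a['image'],(800,600),interpolation=cv2.INTER_CUBIC))
from fit2 import X
print(proj(a,X(PJ,(10,130,18)))*1.5625,proj(a,[.4806,-.0566,.067])*1.5625)
E
```

```text
time 7.475
ee_pos [ 0.4817 -0.0548  0.1496]
eef_rot [ 9.906e-01 -1.366e-01  1.000e-04 -2.000e-04]
ft_force [-0.0421  0.8434  0.9003]
width 0.0624
grip_force 0.0
[-12.8 -40.9 149.6]
[[162.46287408 259.66026821]] [[409.04755179 313.16586448]]
```

View pics/w4b.png

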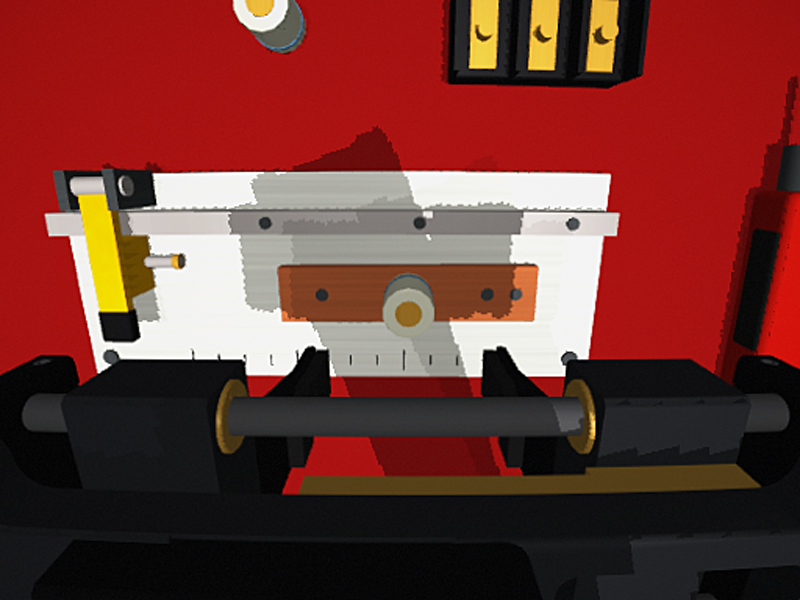

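The stop is down with its brass screw tip at (185,261). The bar spans (280..537, 266..321), and the post top is at (409,312) as predicted.

```bash
python3 - <<'E'
from fit import *
w=ld('w4')
pj,e=fit([(w,(30,200,30),(47,235)),(w,(30,-180,30),(619,235)),(w,(70,-180,12),(610,174)),(w,(-80,-180,12),(592,377))],PJ);print(pj,e.round(1))
pb,e=fit([(w,(20,90,22),(279,266)),(w,(-20,90,22),(282,322)),(w,(20,-90,22),(538,266)),(w,(-20,-90,22),(535,321)),(w,(0,0,67),(409,312))],[.48,-.056,-.27]);print(pb,e.round(1))
for q in (PJ,pj): print(jig([*pb[:2],.0445],q),jig(X(pb,(0,90,17)),q),pb[2]-q[2],'tip',jig(onz(w,(185/s,261/s),.018),q))
E
```

```text
[ 0.50427712 -0.01926521 -0.27770532] [ 2.6  0.1 -1.3  0.4  1.3 -0.4 -3.6 -0.7]
[ 0.48055838 -0.05659896 -0.27196209] [-0.9  0.1  0.1 -0.4  0.9 -0.2 -0.2 -0.1  0.   0.8]
[-13.4 -42.9  44.5] [-13.9  47.1  17. ] 0.005037910511711707 tip [  9.  113.8  18. ]
[-12.6 -42.4  44.5] [-13.1  47.6  17. ] 0.005743229615398249 tip [  9.7 114.3  18. ]
```

Request:
{"name": "move_arm", "arguments": {"targets": [[[0,0.1,4],[0,0,0],100],[[0,0.1,4],[0,0,0],100],[[0,0,3.6],[0,0,0],100],[[0,0,0],[0,0,0],100],[[0,0,0],[0,0,0],35],[[0,0,0],[0,0,0],25],[[0,0,0],[0,0,0],20],[[0,0,0],[0,0,0],20],[[0,0,0],[0,0,0],20],[[0,0,0],[0,0,0],20]], "grip_force": 20}}

```text
time: 8.78
ee_pos: [0.4809, -0.0582, 0.0336]
eef_rot: [0.99, -0.138, 0.0, -0.0]
ft_force: [1.6, 4.4, -0.5]
width: 0.0347
grip_force: 2.2
```

Request:
{"name": "move_arm", "arguments": {"targets": [[[0,0,0],[0,0,0],20],[[0,0,0],[0,0,0],20],[[0,0,0],[0,0,0],20]]}}

```text
time: 9.15
ee_pos: [0.4809, -0.0579, 0.0336]
eef_rot: [0.991, -0.138, 0.0, -0.0]
ft_force: [1.7, 3.7, 0.2]
width: 0.0314
grip_force: 20.0
```

Request:
{"name": "move_arm", "arguments": {"targets": [[[0.3,-0.5,0],[0,0,0],20],[[0.4,-0.9,0],[0,0,0],20],[[0.4,-0.9,0],[0,0,0],20],[[0.4,-0.9,0],[0,0,0],20],[[0.3,-0.9,0],[0,0,0],20],[[0.2,-0.9,0],[0,0,0],20],[[0,-0.4,0],[0,0,0],20],[[0,0,0],[0,0,0],20],[[0,0,0],[0,0,0],20]]}}

```text
time: 10.28
ee_pos: [0.515, -0.0121, 0.0336]
eef_rot: [0.99, -0.138, 0.0, 0.0]
ft_force: [1.4, -3.1, -0.0]
width: 0.0312
grip_force: 20.0
```

Request:
{"name": "move_arm", "arguments": {"targets": [[[0.1,0,0],[0,0,0],20],[[0.1,0,0],[0,0,0],20],[[0,0,0],[0,0,0],20]]}}

```text
time: 10.65
ee_pos: [0.5152, -0.0122, 0.0335]
eef_rot: [0.99, -0.138, -0.002, 0.001]
ft_force: [-8.7, -2.8, 11.1]
width: 0.0314
grip_force: 20.0
```

Request:
{"name": "move_arm", "arguments": {"targets": [[[-0.1,0,0],[0,0,0],20],[[0,-0.3,0],[0,0,0],20],[[0,-0.3,0],[0,0,0],20],[[0,-0.3,0],[0,0,0],20],[[0,0,0],[0,0,0],20]]}}

```text
time: 11.28
ee_pos: [0.5181, -0.0037, 0.0336]
eef_rot: [0.99, -0.138, -0.0, 0.0]
ft_force: [-0.7, -3.9, 3.8]
width: 0.0315
grip_force: 20.0
```

```bash
python3 - <<'E'
from h import *
S=r.read_state();st();print(jig(S['ee_pos']));f=np.array(S['ft_force']);c,n=np.cos(-.277),np.sin(-.277);print('jigforce',c*f[0]+n*f[1],-n*f[0]+c*f[1])
a=snap('wrist','w5')
cv2.imwrite('pics/w5b.png',cv2.resize(a['image'][150:250,80:280],(800,400),interpolation=cv2.INTER_CUBIC))
b=snap('side','d5');q=proj(b,[.54,.07,.02])[0]
cv2.imwrite('pics/d5b.png',cv2.resize(b['image'][int(q[1])-50:int(q[1])+50,int(q[0])-65:int(q[0])+65],(780,600),interpolation=cv2.INTER_CUBIC))
E
```

```text
time 11.275
ee_pos [ 0.5181 -0.0037  0.0336]
eef_rot [ 9.905e-01 -1.378e-01 -1.000e-04  3.000e-04]
ft_force [-0.7361 -3.8925  3.7563]
width 0.0315
grip_force 20.0004
[ 8.2 18.2 33.6]
jigforce 0.35647228679951504 -3.945422652071138
```

View pics/d5b.png

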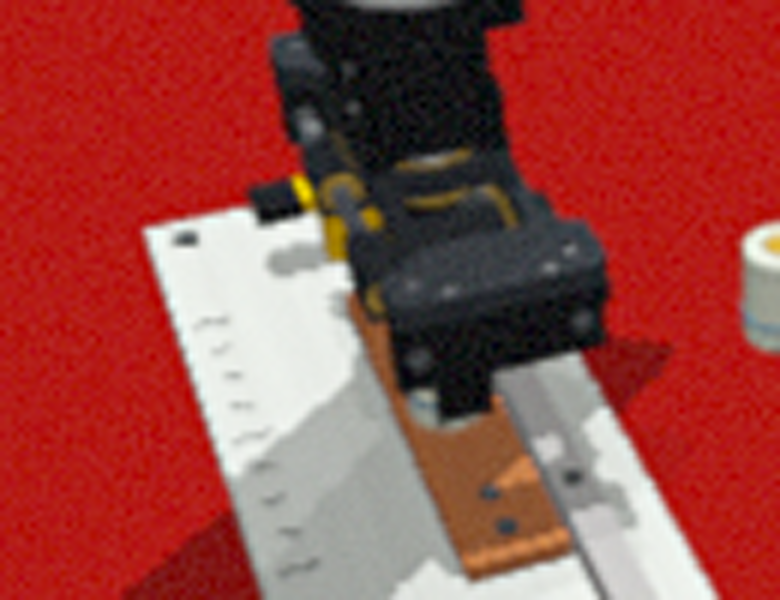

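Request:
{"name": "move_arm", "arguments": {"targets": [[[0,-0.15,0],[0,0,0],20],[[0,-0.15,0],[0,0,0],20],[[0,0,0],[0,0,0],20]]}}

```text
time: 11.75
ee_pos: [0.519, -0.0008, 0.0336]
eef_rot: [0.99, -0.138, -0.0, 0.0]
ft_force: [-1.4, -5.1, 3.3]
width: 0.0313
grip_force: 20.0
```

Request:
{"name": "move_arm", "arguments": {"targets": [[[0,-0.1,0],[0,0,0],20],[[0,0,0],[0,0,0],20]]}}

```text
time: 12.0
ee_pos: [0.5193, 0.0001, 0.0336]
eef_rot: [0.99, -0.138, -0.0, 0.0]
ft_force: [-1.1, -4.7, 3.8]
width: 0.0315
grip_force: 20.0
```

Request:
{"name": "move_arm", "arguments": {"targets": [[[0,-0.05,0],[0,0,0],20],[[0,0,0],[0,0,0],20]]}}

```text
time: 12.25
ee_pos: [0.5194, 0.0005, 0.0336]
eef_rot: [0.99, -0.138, -0.0, 0.0]
ft_force: [-2.8, -5.0, 5.4]
width: 0.0312
grip_force: 20.0
```

Request:
{"name": "move_arm", "arguments": {"targets": [[[0,-0.1,0],[0,0,0],20],[[0,0,0],[0,0,0],20]]}}

```text
time: 12.5
ee_pos: [0.5196, 0.0016, 0.0336]
eef_rot: [0.99, -0.138, -0.0, 0.0]
ft_force: [-1.2, -4.1, 4.1]
width: 0.0315
grip_force: 20.0
```

Request:
{"name": "move_arm", "arguments": {"targets": [[[0,-0.05,0],[0,0,0],20],[[0,0,0],[0,0,0],20]]}}

```text
time: 12.75
ee_pos: [0.5198, 0.0019, 0.0336]
eef_rot: [0.99, -0.138, -0.0, 0.0]
ft_force: [-0.7, -4.9, 4.4]
width: 0.0311
grip_force: 20.0
```

Request:
{"name": "move_arm", "arguments": {"targets": [[[0,-0.08,0],[0,0,0],20],[[0,0,0],[0,0,0],20]]}}

```text
time: 13.0
ee_pos: [0.52, 0.0027, 0.0336]
eef_rot: [0.99, -0.138, -0.0, 0.0]
ft_force: [-1.1, -4.6, 4.6]
width: 0.031
grip_force: 20.0
```

Request:
{"name": "move_arm", "arguments": {"targets": [[[0,-0.05,0],[0,0,0],20],[[0,0,0],[0,0,0],20]]}}

```text
time: 13.25
ee_pos: [0.5202, 0.0032, 0.0336]
eef_rot: [0.99, -0.138, -0.0, 0.0]
ft_force: [-0.5, -6.1, 4.9]
width: 0.0311
grip_force: 20.0
```

Request:
{"name": "move_arm", "arguments": {"targets": [[[0,-0.05,0],[0,0,0],20],[[0,0,0],[0,0,0],20]]}}

```text
time: 13.5
ee_pos: [0.5203, 0.0037, 0.0336]
eef_rot: [0.99, -0.138, -0.0, 0.0]
ft_force: [-0.6, -5.1, 4.6]
width: 0.0318
grip_force: 20.0
```

Request:
{"name": "move_arm", "arguments": {"targets": [[[0,-0.05,0],[0,0,0],20],[[0,0,0],[0,0,0],20]]}}

```text
time: 13.75
ee_pos: [0.5204, 0.0039, 0.0336]
eef_rot: [0.99, -0.138, -0.0, 0.0]
ft_force: [-1.5, -5.4, 5.0]
width: 0.0312
grip_force: 20.0
```

Request:
{"name": "move_arm", "arguments": {"targets": [[[0,-0.05,0],[0,0,0],20],[[0,0,0],[0,0,0],20]]}}

```text
time: 14.0
ee_pos: [0.5204, 0.0039, 0.0336]
eef_rot: [0.99, -0.138, -0.0, 0.001]
ft_force: [-2.6, -8.6, 7.1]
width: 0.0312
grip_force: 20.0
```

Request:
{"name": "move_arm", "arguments": {"targets": [[[0,-0.05,0],[0,0,0],20],[[0,0,0],[0,0,0],20]]}}

```text
time: 14.25
ee_pos: [0.5204, 0.0039, 0.0335]
eef_rot: [0.99, -0.138, -0.0, 0.001]
ft_force: [-3.8, -9.3, 6.2]
width: 0.0313
grip_force: 20.0
```

Contact is made, since the TCP has stopped and the force is rising. I'll build the push in small steps.

Request:
{"name": "move_arm", "arguments": {"targets": [[[0,-0.05,0],[0,0,0],20],[[0,0,0],[0,0,0],20]]}}

```text
time: 14.5
ee_pos: [0.5204, 0.004, 0.0335]
eef_rot: [0.99, -0.138, -0.0, 0.001]
ft_force: [-3.7, -9.9, 6.8]
width: 0.0312
grip_force: 20.0
```

Request:
{"name": "move_arm", "arguments": {"targets": [[[0,-0.04,0],[0,0,0],20],[[0,0,0],[0,0,0],20]]}}

```text
time: 14.75
ee_pos: [0.5204, 0.004, 0.0335]
eef_rot: [0.99, -0.139, -0.001, 0.002]
ft_force: [-5.1, -12.2, 9.6]
width: 0.0313
grip_force: 20.0
```

Request:
{"name": "move_arm", "arguments": {"targets": [[[0,0,0],[0,0,0],20],[[0,0,0],[0,0,0],20],[[0,0,0],[0,0,0],20],[[0,0,0],[0,0,0],20],[[0,-0.03,0],[0,0,0],20],[[0,0,0],[0,0,0],20]]}}

```text
time: 15.5
ee_pos: [0.5204, 0.004, 0.0335]
eef_rot: [0.99, -0.139, -0.001, 0.002]
ft_force: [-5.8, -12.5, 8.9]
width: 0.0312
grip_force: 20.0
```

Request:
{"name": "move_arm", "arguments": {"targets": [[[0,0,0],[0,0,0],20],[[0,0,0],[0,0,0],20],[[0,0,0],[0,0,0],20],[[0,0,0],[0,0,0],20],[[0,0,0],[0,0,0],20],[[0,0,0],[0,0,0],20],[[0,0,0],[0,0,0],20],[[0,0,0],[0,0,0],20]]}}

```text
time: 16.5
ee_pos: [0.5204, 0.004, 0.0335]
eef_rot: [0.99, -0.139, -0.001, 0.002]
ft_force: [-4.7, -13.4, 9.9]
width: 0.0314
grip_force: 20.0
```

Request:
{"name": "move_arm", "arguments": {"targets": [[[0,0.1,0],[0,0,0],20],[[0,0,0],[0,0,0],40],[[0,0,0],[0,0,0],60],[[0,0,0],[0,0,0],80],[[0,0,0],[0,0,0],90],[[0,0,0],[0,0,0],90],[[0,0,0],[0,0,0],90],[[0,0,0],[0,0,0],90]]}}

```text
time: 17.5
ee_pos: [0.5208, 0.0058, 0.0335]
eef_rot: [0.99, -0.138, 0.0, 0.0]
ft_force: [-0.1, 0.1, 0.1]
width: 0.0768
grip_force: 0.0
```

```bash
python3 -c "
from h import *
st();print(jig(r.read_state()['ee_pos']))"
```

```text
time 17.5
ee_pos [0.5208 0.0058 0.0335]
eef_rot [ 9.905e-01 -1.377e-01  1.000e-04  0.000e+00]
ft_force [-0.0698  0.1216  0.0529]
width 0.0768
grip_force 0.0
[ 8.2 28.2 33.5]
```

Request:
{"name": "move_arm", "arguments": {"targets": [[[0,0,-3],[0,0,0],90],[[0,0,-5],[0,0,0],90],[[0,0,-5],[0,0,0],90],[[-2,0,-3],[0,0,0],90],[[-3,0,0],[0,0,0],90],[[0,0,0],[0,0,0],90]]}}

```text
time: 18.25
ee_pos: [0.4717, 0.0198, 0.1939]
eef_rot: [0.991, -0.137, 0.0, 0.001]
ft_force: [-1.0, -0.0, -0.6]
width: 0.0782
grip_force: 0.0
```

```bash
python3 - <<'E'
from h import *
a=snap('wrist','w6')
cv2.imwrite('pics/w6b.png',cv2.resize(a['image'][60:240,40:280],(800,600),interpolation=cv2.INTER_CUBIC))
E
```

```text
(no output)
```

View pics/w6b.png

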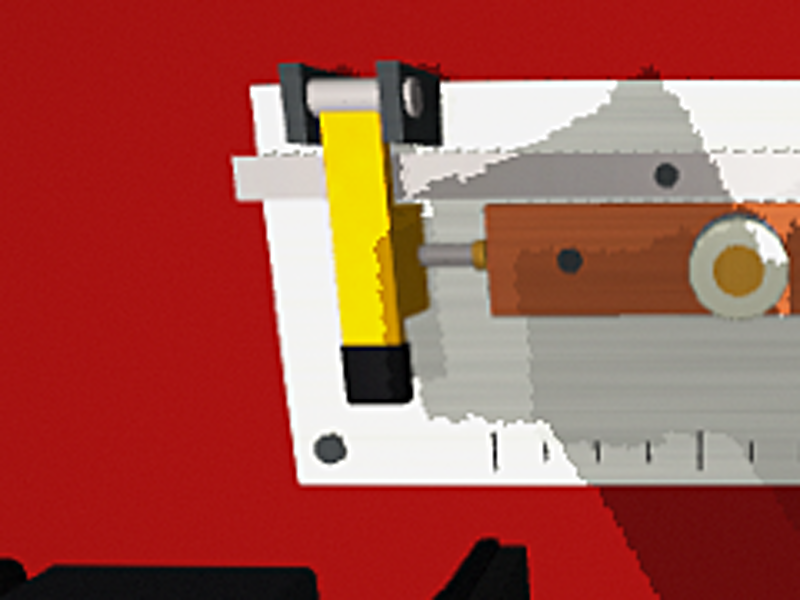

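The bar end meets the brass screw head at crop (487,255), and its back edge runs along the fence at rows 200–205. Checking that gap numerically.

```bash
python3 - <<'E'
from fit import *
w=ld('w6');k=3.3333
o=lambda P:((proj(w,X(PJ,P))[0]-[40,60])*k).round(1)
for P in((30,100,30),(30,0,30),(30,100,22),(29,100,22),(28,100,22),(10,23.5,67)):print(P,o(P))
u=lambda x,y:(x/k+40,y/k+60)
print([jig(onz(w,u(*p),.022)) for p in((487,205),(491,316),(795,205))],jig(onz(w,u(739,271),.067)),jig(onz(w,u(420,200),.03)))
E
```

```text
(30, 100, 30) [522.7 194.6]
(30, 0, 30) [812.9 194.5]
(30, 100, 22) [527.6 194.3]
(29, 100, 22) [527.7 197.2]
(28, 100, 22) [527.8 200.1]
(10, 23.5, 67) [746.3 261.8]
[array([ 26.4, 114.6,  22. ]), array([-13. , 115.8,  22. ]), array([26.3,  5.5, 22. ])] [ 7.2 25.7 67. ] [ 28.4 135.9  30. ]
```

```bash
python3 - <<'E'
from h import *
i=cv2.imread('pics/w6.png');c=ld('w6')
for x in(188,200,220,240,270,300,320):print(x,[(y,*map(int,i[y,x])) for y in range(115,125)])
cv2.imwrite('pics/w6c.png',cv2.resize(i[105:135,170:250],(800,300),interpolation=cv2.INTER_NEAREST))
E
```

```text
188 [(115, 131, 135, 141), (116, 130, 134, 140), (117, 130, 133, 139), (118, 129, 134, 137), (119, 152, 156, 156), (120, 186, 193, 187), (121, 43, 66, 118), (122, 35, 70, 153), (123, 40, 77, 153), (124, 43, 81, 155)]
200 [(115, 134, 136, 140), (116, 134, 136, 141), (117, 131, 134, 139), (118, 134, 135, 141), (119, 157, 161, 161), (120, 173, 180, 179), (121, 43, 72, 129), (122, 37, 73, 152), (123, 43, 78, 155), (124, 44, 77, 154)]
220 [(115, 135, 138, 144), (116, 135, 137, 143), (117, 134, 136, 141), (118, 139, 141, 144), (119, 165, 168, 166), (120, 158, 166, 168), (121, 13, 45, 120), (122, 38, 73, 150), (123, 44, 77, 152), (124, 42, 77, 149)]
240 [(115, 58, 58, 55), (116, 109, 110, 114), (117, 145, 148, 154), (118, 145, 147, 152), (119, 159, 163, 161), (120, 128, 137, 147), (121, 21, 56, 129), (122, 37, 72, 148), (123, 42, 76, 151), (124, 40, 73, 144)]
270 [(115, 234, 237, 241), (116, 235, 237, 241), (117, 236, 238, 242), (118, 240, 241, 243), (119, 219, 221, 218), (120, 110, 119, 137), (121, 36, 86, 186), (122, 63, 120, 225), (123, 64, 121, 224), (124, 62, 117, 221)]
300 [(115, 223, 227, 231), (116, 224, 227, 232), (117, 226, 228, 232), (118, 233, 234, 236), (119, 217, 219, 216), (120, 83, 104, 151), (121, 52, 114, 228), (122, 66, 123, 227), (123, 66, 122, 225), (124, 56, 105, 200)]
320 [(115, 230, 233, 237), (116, 230, 233, 237), (117, 232, 234, 238), (118, 237, 238, 240), (119, 237, 238, 236), (120, 108, 122, 150), (121, 54, 115, 233), (122, 63, 122, 229), (123, 66, 124, 227), (124, 64, 117, 219)]
```

View pics/w6c.png

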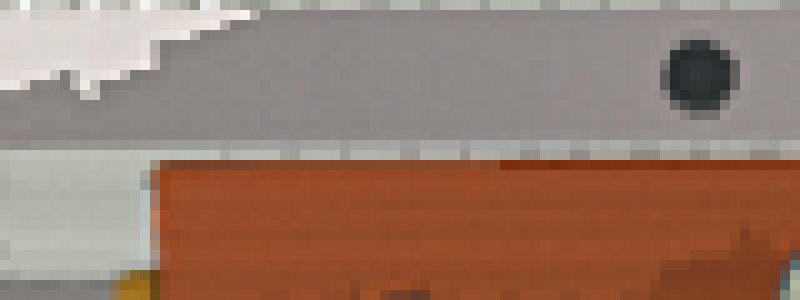

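The close crop shows a thin light strip of bed between bar and fence: about 2 mm at the stop end and 1 mm by the post. That is too marginal. I'll push the post toward the fence with shut fingers so the bar can square itself, then redo the push home.

Request:
{"name": "move_arm", "arguments": {"targets": [[[1.0,0.2,0],[0,0,0],0],[[0,0,4],[0,0,0],0],[[0,0,4],[0,0,0],0],[[0,0,0],[0,0,0],0],[[0,0,0],[0,0,0],0],[[0,0,4],[0,0,0],0],[[0,0,3.9],[0,0,0],0],[[0.5,0,0],[0,0,0],0],[[0.4,0,0],[0,0,0],0],[[0,0,0],[0,0,0],0]]}}

```text
time: 19.55
ee_pos: [0.4923, 0.0122, 0.0365]
eef_rot: [0.99, -0.138, 0.002, -0.0]
ft_force: [0.3, -0.8, -0.0]
width: 0.0006
grip_force: 0.0
```

Request:
{"name": "move_arm", "arguments": {"targets": [[[0.2,0,0],[0,0,0],0],[[0.2,0,0],[0,0,0],0],[[0,0,0],[0,0,0],0]]}}

```text
time: 19.92
ee_pos: [0.4941, 0.0113, 0.0346]
eef_rot: [0.99, -0.138, -0.0, 0.0]
ft_force: [-1.6, 0.4, 1.0]
width: 0.0006
grip_force: 0.9
```

Request:
{"name": "move_arm", "arguments": {"targets": [[[0.1,0,0],[0,0,0],0],[[0.1,0,0],[0,0,0],0],[[0,0,0],[0,0,0],0]]}}

```text
time: 20.3
ee_pos: [0.4952, 0.011, 0.0343]
eef_rot: [0.991, -0.137, -0.001, 0.0]
ft_force: [-5.5, 1.4, 4.9]
width: 0.0003
grip_force: 3.1
```

Request:
{"name": "move_arm", "arguments": {"targets": [[[0.1,0,0],[0,0,0],0],[[0.1,0,0],[0,0,0],0],[[0,0,0],[0,0,0],0]]}}

```text
time: 20.68
ee_pos: [0.4957, 0.011, 0.034]
eef_rot: [0.991, -0.137, -0.002, 0.0]
ft_force: [-11.8, 2.9, 10.0]
width: 0.0005
grip_force: 6.7
```

Request:
{"name": "move_arm", "arguments": {"targets": [[[0.1,0,0],[0,0,0],0],[[0,0,0],[0,0,0],0],[[0,0,0],[0,0,0],0]]}}

```text
time: 21.05
ee_pos: [0.4959, 0.011, 0.0339]
eef_rot: [0.991, -0.137, -0.003, 0.001]
ft_force: [-16.6, 3.5, 13.1]
width: 0.0004
grip_force: 8.7
```

Request:
{"name": "move_arm", "arguments": {"targets": [[[-0.5,0,0],[0,0,0],0],[[-1.5,0,0],[0,0,0],0],[[0,0,-5],[0,0,0],0],[[0,0,-5],[0,0,0],0],[[0,0,-5],[0,0,0],0],[[0,0,-0.6],[0,0,0],0],[[0,0,0],[0,0,0],0]]}}

```text
time: 21.92
ee_pos: [0.4795, 0.0152, 0.1902]
eef_rot: [0.99, -0.138, 0.0, 0.0]
ft_force: [0.4, -0.5, -2.0]
width: 0.0004
grip_force: 0.0
```

```bash
cat > gap.py <<'E'
import sys
from fit import *
n=sys.argv[1]; w=snap('wrist',n); i=w['image'].astype(float); st(); print(jig(r.read_state()['ee_pos']))
for y in (105,85,60,10,-10,-40):
    p=proj(w,X(PJ,(29,y,22)))[0]; x=int(round(p[0])); print(y,p.round(1),[(v,*map(int,i[v,x])) for v in range(int(p[1])-1,int(p[1])+6)])
E
python3 gap.py w7
```

```text
time 21.975
ee_pos [0.4791 0.0151 0.1894]
eef_rot [ 9.905e-01 -1.378e-01 -5.000e-04  3.000e-04]
ft_force [-0.7373 -0.5216 -0.0508]
width 0.0004
grip_force 0.0
[-34.4  25.7 189.4]
105 [192.  126.9] [(125, 135, 136, 139), (126, 132, 135, 139), (127, 95, 107, 138), (128, 31, 68, 149), (129, 41, 77, 151), (130, 43, 77, 154), (131, 41, 75, 149)]
85 [208.9 126.8] [(125, 136, 139, 142), (126, 130, 132, 137), (127, 86, 101, 137), (128, 32, 69, 148), (129, 41, 74, 151), (130, 41, 75, 150), (131, 41, 75, 147)]
60 [230.2 126.8] [(125, 140, 140, 145), (126, 132, 134, 142), (127, 83, 99, 143), (128, 33, 70, 148), (129, 39, 74, 148), (130, 41, 75, 148), (131, 39, 73, 144)]
10 [273.  126.8] [(125, 233, 234, 235), (126, 222, 224, 227), (127, 140, 161, 216), (128, 49, 113, 227), (129, 59, 117, 222), (130, 64, 118, 221), (131, 68, 124, 228)]
-10 [290.  126.8] [(125, 231, 233, 234), (126, 222, 226, 228), (127, 146, 168, 220), (128, 51, 114, 228), (129, 63, 119, 224), (130, 65, 120, 226), (131, 50, 91, 181)]
-40 [315.6 126.9] [(125, 226, 229, 232), (126, 222, 227, 234), (127, 157, 167, 194), (128, 16, 50, 120), (129, 34, 64, 130), (130, 33, 62, 126), (131, 35, 64, 124)]
```

The gap is gone along the whole length. Now the push home with shut fingers from behind the post.

Request:
{"name": "move_arm", "arguments": {"targets": [[[2.1,2.6,0],[0,0,0],0],[[2.2,2.6,0],[0,0,0],0],[[0,0,4],[0,0,0],0],[[0,0,4],[0,0,0],0],[[0,0,4],[0,0,0],0],[[0,0,3.5],[0,0,0],0],[[0,0,0],[0,0,0],0],[[0,-0.5,0],[0,0,0],0],[[0,-0.5,0],[0,0,0],0],[[0,0,0],[0,0,0],0]]}}

```text
time: 23.22
ee_pos: [0.5105, -0.0362, 0.0365]
eef_rot: [0.991, -0.137, 0.001, 0.0]
ft_force: [-0.6, -0.5, 0.8]
width: 0.0004
grip_force: 0.0
```

```bash
python3 - <<'E'
from h import *
st();print(jig(r.read_state()['ee_pos']))
b=snap('side','d8');q=proj(b,[.515,-.01,.04])[0]
cv2.imwrite('pics/d8b.png',cv2.resize(b['image'][int(q[1])-30:int(q[1])+45,int(q[0])-45:int(q[0])+55],(800,600),interpolation=cv2.INTER_CUBIC))
E
```

```text
time 23.225
ee_pos [ 0.5105 -0.0362  0.0365]
eef_rot [ 9.905e-01 -1.373e-01  9.000e-04  1.000e-04]
ft_force [-0.5617 -0.4853  0.8176]
width 0.0004
grip_force 0.0
[  9.8 -15.1  36.5]
```

View pics/d8b.png

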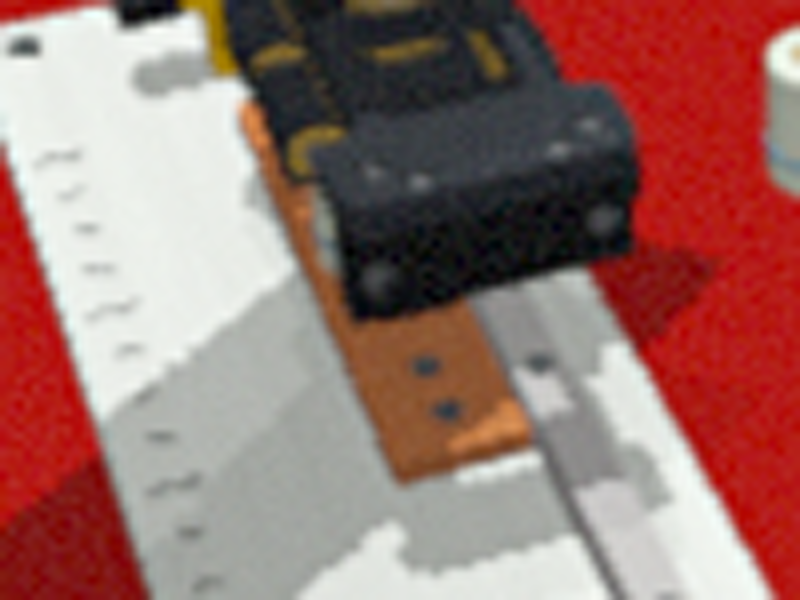

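The fingers are shut behind the post over the bar, and everything is clear. Creeping in.

Request:
{"name": "move_arm", "arguments": {"targets": [[[0,-0.3,0],[0,0,0],0],[[0,-0.3,0],[0,0,0],0],[[0,0,0],[0,0,0],0]]}}

```text
time: 23.65
ee_pos: [0.5114, -0.0307, 0.0356]
eef_rot: [0.991, -0.137, 0.0, -0.0]
ft_force: [1.2, -0.5, 0.5]
width: 0.0003
grip_force: 0.0
```

Request:
{"name": "move_arm", "arguments": {"targets": [[[0,-0.2,0],[0,0,0],0],[[0,0,0],[0,0,0],0]]}}

```text
time: 23.9
ee_pos: [0.512, -0.0289, 0.0355]
eef_rot: [0.99, -0.138, 0.0, -0.0]
ft_force: [-0.3, 0.6, -0.1]
width: 0.0003
grip_force: 0.0
```

Request:
{"name": "move_arm", "arguments": {"targets": [[[0,-0.2,0],[0,0,0],0],[[0,0,0],[0,0,0],0]]}}

```text
time: 24.15
ee_pos: [0.5125, -0.027, 0.0356]
eef_rot: [0.99, -0.138, 0.0, -0.0]
ft_force: [-0.0, 0.2, 0.3]
width: 0.0008
grip_force: 0.0
```

Request:
{"name": "move_arm", "arguments": {"targets": [[[0,-0.15,0],[0,0,0],0],[[0,0,0],[0,0,0],0]]}}

```text
time: 24.4
ee_pos: [0.5129, -0.0256, 0.0355]
eef_rot: [0.99, -0.138, 0.0, -0.0]
ft_force: [0.1, 0.1, -0.4]
width: 0.0002
grip_force: 0.0
```

Request:
{"name": "move_arm", "arguments": {"targets": [[[0,-0.15,0],[0,0,0],0],[[0,0,0],[0,0,0],0]]}}

```text
time: 24.65
ee_pos: [0.5133, -0.0241, 0.0356]
eef_rot: [0.99, -0.138, 0.0, 0.0]
ft_force: [0.3, -0.5, -0.7]
width: 0.0007
grip_force: 0.0
```

Request:
{"name": "move_arm", "arguments": {"targets": [[[0,-0.15,0],[0,0,0],0],[[0,0,0],[0,0,0],0]]}}

```text
time: 24.9
ee_pos: [0.5137, -0.0227, 0.0355]
eef_rot: [0.99, -0.138, 0.0, -0.0]
ft_force: [-0.2, 0.1, -0.4]
width: 0.0004
grip_force: 0.0
```

Request:
{"name": "move_arm", "arguments": {"targets": [[[0,-0.15,0],[0,0,0],0],[[0,0,0],[0,0,0],0]]}}

```text
time: 25.15
ee_pos: [0.5139, -0.0222, 0.0354]
eef_rot: [0.99, -0.138, -0.0, 0.001]
ft_force: [-1.3, -3.9, 0.5]
width: 0.0006
grip_force: 2.2
```

Request:
{"name": "move_arm", "arguments": {"targets": [[[0,-0.15,0],[0,0,0],0],[[0,0,0],[0,0,0],0]]}}

```text
time: 25.4
ee_pos: [0.5139, -0.0219, 0.0354]
eef_rot: [0.99, -0.138, -0.001, 0.001]
ft_force: [-3.9, -8.9, 2.8]
width: 0.0004
grip_force: 4.6
```

Request:
{"name": "move_arm", "arguments": {"targets": [[[0,-0.1,0],[0,0,0],0],[[0,0,0],[0,0,0],0]]}}

```text
time: 25.65
ee_pos: [0.514, -0.0219, 0.0354]
eef_rot: [0.99, -0.139, -0.001, 0.002]
ft_force: [-5.8, -11.6, 4.8]
width: 0.0005
grip_force: 6.2
```

Request:
{"name": "move_arm", "arguments": {"targets": [[[0,-0.04,0],[0,0,0],0],[[0,0,0],[0,0,0],0],[[0,0,0],[0,0,0],0],[[0,0,0],[0,0,0],0],[[0,0,0],[0,0,0],0],[[0,0,0],[0,0,0],0],[[0,0,0],[0,0,0],0],[[0,0,0],[0,0,0],0],[[0,0,0],[0,0,0],0],[[0,0,0],[0,0,0],0]]}}

```text
time: 26.9
ee_pos: [0.514, -0.0218, 0.0354]
eef_rot: [0.99, -0.139, -0.001, 0.002]
ft_force: [-4.9, -11.7, 5.5]
width: 0.0005
grip_force: 6.8
```

Request:
{"name": "move_arm", "arguments": {"targets": [[[0,0.2,0],[0,0,0],0],[[0,0.4,0],[0,0,0],0],[[0,1.5,0],[0,0,0],0],[[0,2,0],[0,0,0],0],[[0,0,-5],[0,0,0],0],[[0,0,-5],[0,0,0],0],[[-2,-2,-5],[0,0,0],0],[[-2.5,-2,0],[0,0,0],0],[[0,0,0],[0,0,0],0]]}}

```text
time: 28.02
ee_pos: [0.4707, -0.0061, 0.1861]
eef_rot: [0.991, -0.136, 0.001, 0.001]
ft_force: [0.2, -0.5, -0.2]
width: 0.0009
grip_force: 0.0
```

```bash
python3 gap.py w9; python3 - <<'E'
from fit import *
w=ld('w9');i=cv2.imread('pics/w9.png')
p=proj(w,X(PJ,(9,114.5,20)))[0];v=int(p[1]);print(p)
for x in range(int(p[0])-10,int(p[0])+8):print(x,*[tuple(map(int,i[y,x])) for y in(v-8,v,v+1)])
E
```

```text
time 28.075
ee_pos [ 0.4711 -0.0076  0.1857]
eef_rot [ 9.905e-01 -1.373e-01  5.000e-04  7.000e-04]
ft_force [-0.2738 -0.8317 -0.1535]
width 0.0006
grip_force 0.0
[-35.9   1.7 185.7]
105 [171.5 124.8] [(123, 134, 134, 140), (124, 136, 136, 138), (125, 45, 73, 132), (126, 33, 69, 145), (127, 41, 77, 152), (128, 40, 76, 151), (129, 39, 73, 146)]
85 [188.6 124.7] [(123, 133, 135, 138), (124, 129, 133, 138), (125, 70, 92, 136), (126, 33, 70, 149), (127, 41, 76, 152), (128, 40, 76, 148), (129, 42, 75, 145)]
60 [210.2 124.6] [(123, 140, 140, 145), (124, 128, 130, 142), (125, 65, 87, 138), (126, 34, 70, 148), (127, 38, 75, 149), (128, 40, 75, 147), (129, 40, 74, 144)]
10 [253.4 124.7] [(123, 148, 150, 153), (124, 142, 144, 151), (125, 89, 106, 147), (126, 32, 70, 148), (127, 39, 74, 148), (128, 38, 67, 133), (129, 32, 60, 121)]
-10 [270.8 124.7] [(123, 231, 232, 233), (124, 220, 223, 226), (125, 143, 167, 223), (126, 52, 116, 229), (127, 64, 122, 228), (128, 66, 123, 228), (129, 67, 124, 229)]
-40 [296.7 124.9] [(123, 226, 230, 231), (124, 218, 221, 224), (125, 149, 168, 219), (126, 56, 121,
[... 264 characters left out ...]
46, 247) (134, 139, 147) (186, 189, 194)
159 (245, 244, 244) (60, 112, 144) (52, 97, 124)
160 (170, 180, 176) (28, 111, 159) (22, 104, 149)
161 (185, 192, 187) (36, 122, 169) (34, 115, 158)
162 (171, 180, 177) (33, 110, 151) (35, 111, 150)
163 (83, 107, 149) (25, 66, 102) (28, 76, 114)
164 (32, 70, 150) (36, 68, 133) (36, 64, 131)
165 (40, 75, 151) (42, 76, 152) (43, 75, 152)
166 (40, 76, 151) (41, 76, 150) (39, 74, 148)
167 (43, 78, 152) (42, 75, 150) (42, 75, 147)
168 (42, 78, 152) (42, 76, 150) (43, 77, 148)
169 (43, 78, 152) (40, 75, 148) (41, 75, 146)
170 (43, 78, 154) (39, 74, 148) (42, 74, 146)
171 (42, 77, 153) (40, 75, 149) (41, 75, 147)
172 (42, 77, 153) (42, 75, 150) (42, 75, 146)
```

```bash
python3 -c "
from bench import r
print(r.close_job())"
```

```text
the job is handed in; nothing more can be done
None
```

I flipped the stop fully down, slid the bar flush along the fence with its end on the screw, pushed it home for about a second (about 12.6 N at the tool, so roughly 10 N on the screw after bed friction), let go and handed the job in; the hand-in returned no verdict.

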